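# Put the spare eyepiece away in the push-latch case

## Robot

A 6-joint arm with a two-finger parallel gripper is mounted at the origin on a cart in front of the work surface, level with it; the furniture and walls round the work are solid. World frame = base frame: x ahead of the robot, y to its left, z up, the work surface at z = 0. Lengths are in mm, angles in rad, forces in N, time in s.
With the tool pointing down it reaches from about 350 to 875 mm from the base axis. Payload 4.2 kg.
Tool frame: the origin (TCP) lies at the very end of the fingers, on their centre line; the grasp point (between the pads) lies 19 mm behind it; z points along the fingers, y is the line along which they close (so a half turn about z gives the same grasp; the last joint's range is limited). The gripper opens to 85 mm and grips with 20 to 120 N. Pads are 22 mm wide; open, the fingers measure 114 mm over their backs; the gripper's body (76 mm by 85 mm) begins 54 mm behind the grasp point. The pads swing forward as they close: fully open they stand 13 mm farther back than shut.
Start: joints at [1.522, 0.385, 0.008, 0, -1.194, -0.259], TCP at [189.319, 595.615, 231.312] pointing down, gripper open.
Joint ranges: [-3.14, 3.14], [-1.21, 2.06], [-1.07, 1.41], [-3.16, 2.05], [-2.99, -0.16], [-3.1, 3.1]. Speed limits (rad/s): [2.79, 2.79, 3.14, 3.14, 3.14, 3.14].

## Interface

Orientations are given as a unit quaternion [x, y, z, w].
In Python, from bench import arm, optics gives the robot as it stands. The module is installed in compiled form; this text tells all that it offers.
- The arm moves only by the tool step_arm, never from a script. Its argument "motion" is a list of rows, each an object with "dr": the turn, a rotation vector about the tool's x, y, z in units of 8 degrees (1.0 is 8 degrees), a list of three; "slide": the shift along the tool's x, y, z in mm, a list of three; "jaw": the finger opening in mm, from 0 to 85.4. A call has exactly 8 rows; each row is the pose to reach, as a shift and turn from the pose commanded when the call began, along the tool's axes at that moment; what a row does not reach only later rows make up. A row lasts 1/8 s, in which the tool goes at most 62.5 mm and 10.7 degrees, less where a joint would pass 70% of its speed; a pose out of reach is approached as far as the arm can. A call with a gripper value outside its range is refused whole. The fingers move at their own pace and stop on an object; the grip force is fixed at half the most. Time passes only in rows, so rows that repeat a pose let the fingers close, or fill a call up. It gives the time, the measured TCP pose, the force, the opening and the grip force at its end, in the units of the state.
- arm.read_state(): the state, without advancing time (a new reading comes with each control period).
- optics.get_image(name): name is "scene" or "top" or "wrist"; returns the picture (420x560x3 uint8, blue, green, red); there is no depth.
- optics.camera_info(name): a dict with "camera_matrix" (3x3 intrinsics, pixels), "view" (4x4, takes a point from world to camera coordinates); the wrist camera has in their place "T_tool_cam" (4x4, takes a point from camera to tool coordinates, whose origin is the TCP and whose axes are the flange's). Camera axes: x right, y up, looking along -z (the intrinsics and any distortion apply to the point x, -y, -z); pixel columns grow to the right and rows downward; lengths in mm; the calibration is good to about 2 mm. A picture is of the moment at which its call begins: read the wrist's pose just before it. camera_info takes no time and is no camera call.
- arm.job_done(): hands the job in; it is judged then, once.
The state is a dict: "clock": time; "joints": joint angles; "joint_vel": joint speeds; "joint_efforts": joint torques, N m; "position": TCP position; "ee_rot": TCP orientation; "contact_force": force on the tool from outside, world axes, zero at the start; "wrist_torque": the same for the moment, N m; "gripper_width": finger opening in mm; "grasp_force": force on a finger pad.
Only numpy, scipy, OpenCV 4.12 (cv2) and the standard library are available. Lean on these libraries where they do the work, as an engineer would, in place of code of your own. Each camera call takes 0.05 s, during which the arm holds its last target. There are 200 camera calls.

## Task

Put the eyepiece that stands on the bench away in the accessory case: press the front of the lid in once and let go, so that the push catch releases and the lid springs open, set the eyepiece upright and fully home in the empty seat, then swing the lid down and press it in until the catch holds it shut again. Press gently, only until the lid just meets its rubber buffers, and leave the other eyepiece and the things on the bench where they are.

Things in the scene. Friction and masses are not known exactly. Their poses are not given: they have to be found in the camera images.
- case: Grey accessory case fixed on the bench, 124 (x) by 164 (y) mm, walls 3.5 mm thick and 62 mm high. Origin: centre of its underside. x points from the front (robot side) to the hinge at the back, y left, z up. Inside, a light grey insert, its flat top 26 mm above the bench, has two round seats 76 mm apart, side by side: either the left or the right one holds an eyepiece.
- lid (a joint): Lid angle, rad: 0 (give or take 0.015) when shut flat and held by the catch, 1.92 when sprung fully open (110 degrees, leaning back), slightly negative while pressed in. A damped spring always drives it open (about 3 N at the front edge when shut, 1 N when nearly open; it takes about 3 s to open), so it stays shut only while the catch holds it.
- catch_mid (a point): Middle of the white push-push catch (heart cam), near its top, on the inside of the front wall; 37 mm wide in y, reaching 15 mm into the case. One press of the lid's front, some millimetres in until it just meets the rubber buffers, then letting go, releases a latched lid; the same press on a lid that was swung down latches it. A shorter press changes nothing. Its set height varies by 1 mm.
- lid_press (a point): Where the lid is pressed: on its outer face at the middle of four small ribs, 17 mm behind its front edge, 114 mm from the hinge line; moves with the lid, z square to its outer face; 72 mm above the bench when shut. Pressing takes about 3 N until the lid meets the buffers, then 8 N more for each mm. Lid and case stand at most 15 N from the robot.
- lid_hinge (a point): Middle of the lid's hinge line at the back of the case, 66 mm above the bench; the line runs along the case's y axis. The lid is a 3 mm plate that reaches 131 mm from the hinge line and is 175 mm wide, with an 8 mm skirt at the front and sides; its outer face lies 6 mm outside the hinge line.
- free_seat (a point): Centre of the floor of the seat that is empty (left or right), 14 mm above the bench: a round hole 28.5 mm wide, 12 mm deep, with a bevelled mouth and thin felt at the bottom. A seated eyepiece stands on this floor; its upper 30 mm project above the insert and stay below the rim of the case.
- eyepiece_mid (a point): Centre (21 mm above its foot) of the loose black microscope eyepiece that stands upright on the bench: 42 mm tall, 30 mm wide at its knurled rim, 26 to 38 mm above the foot, where it is best grasped, tapering to 23 mm at the foot. z is its own axis, up.
- eyepiece_stored: The other eyepiece, the same shape, in the taken seat; origin at the centre of its foot. It stays where it is.
- objective_case: Small white screw pot with a black lid, 33 mm wide, 49 mm tall, behind the work; origin at the centre of its foot. Not to be moved.
- dropper: Brown dropper bottle, 33 mm wide, 100 mm tall, behind the work; origin at the centre of its foot. Not to be moved.
- lens_tissue: Flat booklet of lens tissue, 66 by 104 by 8 mm, lying on the bench; origin at the centre of its underside. Not to be moved.
There are look-alikes about, which are no part of the job. What is shaped like the case but orange is not meant.

How it is judged (in metres and radians):
On the way, in this order (a step that is already met when the one before it is completed fails the run):
1. the catch is released and the lid has sprung open (value of joint lid above 1.4 rad), for 0.2 s.
2. the eyepiece stands in the empty seat, let go, with the lid open (horizontal distance between eyepiece_mid and free_seat below 0.004 m and z of eyepiece_mid in the frame of free_seat below 0.024 m and angle between eyepiece_mid's own z axis and vertical below 0.15 rad and value of joint lid above 1 rad and contact force between eyepiece and the fingers below 0.1 N), for 0.2 s.
At the end, for the whole second after the job is handed in: The lid is shut and held by its catch with nothing pressing on it (lid angle within 0.03 rad of 0, at rest), and the eyepiece stands upright (within 0.15 rad) and fully home in the seat that was empty (centre within 4 mm of the seat's centre, no more than 3 mm above the seated height) (value of joint lid between -0.03 and 0.03 rad and velocity of joint lid between -0.05 and 0.05 rad/s and horizontal distance between eyepiece_mid and free_seat below 0.004 m and z of eyepiece_mid in the frame of free_seat below 0.024 m and angle between eyepiece_mid's own z axis and vertical below 0.15 rad); the robot touches nothing.
It fails at once if the robot presses on the case or its lid with more than 15 N (contact force between any of the fingers, the arm and case above 15 N).
It fails at once if the eyepiece falls over (angle between eyepiece_mid's own z axis and vertical above 1 rad).
It fails at once if the stored eyepiece leaves its seat (distance of eyepiece_stored from where it was at the start of the episode above 0.008 m or angle between eyepiece_stored's own z axis and vertical above 0.3 rad).
It fails at once if a thing on the bench is moved (distance of any of objective_case, dropper, lens_tissue from where it was at the start of the episode above 0.02 m).
It also fails if it takes over 64 s, if anything falls off the work surface, if the arm or the gripper's body presses on something with over 40 N, if the wrist force passes 120 N, or if a joint passes its speed limit or range.

## Working session

There is one attempt and no reset: what is moved stays moved. The work goes in short steps, Python scripts to look and compute and a tool call to move; the robot and the scene stay as the last step left them, time stands still between calls to the robot, and variables do not carry over. Pictures are saved under pics/ and viewed, at most 10 in all, crops included, and the job is handed in when it is done.

Besides the shell and the picture viewer there is one more tool, called after "Request:" as name(argument=value, ...) on one line, values as JSON. step_arm: Moves the arm, as the interface text tells. Its arguments: {"type":"object","properties":{"motion":{"type":"array","items":{"type":"object","properties":{"dr":{"type":"array","items":{"type":"number"}},"slide":{"type":"array","items":{"type":"number"}},"jaw":{"type":"number"}}}}},"required":["motion"]}

```bash
mkdir -p pics; python3 - <<'E'
from bench import arm, optics
import cv2, numpy as np
s=arm.read_state(); print(s)
for n in("scene","top"):
    cv2.imwrite(f"pics/{n}0.png",optics.get_image(n)); i=optics.camera_info(n); print(n,{k:np.round(v,3).tolist() if not isinstance(v,str) else v for k,v in i.items()})
print(optics.camera_info("wrist"))
E
```

```text
{'clock': 0.0, 'joints': array([ 1.52156477e+00,  3.85541478e-01,  6.63099742e-03, -4.97943696e-04,
       -1.19400348e+00, -2.58580985e-01]), 'joint_vel': array([-0.0001114 ,  0.00041559, -0.00049244, -0.0012283 , -0.00052968,
       -0.00147765]), 'joint_efforts': array([-5.13113100e-04, -3.92286336e+01,  1.88401937e+01,  4.18623403e+00,
       -4.68639715e-03, -6.65829951e-07]), 'position': array([189.17570619, 595.06929597, 230.23286882]), 'ee_rot': array([ 9.88165125e-01, -1.53390065e-01, -1.19513628e-04,  1.07719923e-03]), 'contact_force': array([-0.6324775 , -0.33594986,  0.94946165]), 'wrist_torque': array([-0.03412393, -0.00886099,  0.01142336]), 'grasp_force': 0.0, 'gripper_width': 85.2772348093375}
scene {'camera_matrix': [[499.131, 0.0, 278.428], [0.0, 499.131, 204.351], [0.0, 0.0, 1.0]], 'view': [[0.689, -0.725, -0.016, -249.7], [0.4, 0.362, 0.842, -343.928], [-0.604, -0.586, 0.539, -685.589], [0.0, 0.0, 0.0, 1.0]]}
top {'camera_matrix': [[520.6, 0.0, 281.519], [0.0, 520.6, 207.16], [0.0, 0.0, 1.0]], 'view': [[0.009, -1.0, -0.001, 145.161], [0.984, 0.008, 0.177, -563.13], [-0.177, -0.002, 0.984, -1121.491], [0.0, 0.0, 0.0, 1.0]]}
{'camera_matrix': array([[297.76230456,   0.        , 277.75113918],
       [  0.        , 297.76230456, 208.60701882],
       [  0.        ,   0.        ,   1.        ]]), 'T_tool_cam': array([[ 3.45039599e-04,  9.59646816e-01,  2.81207875e-01,
         7.21210961e+01],
       [ 9.99999793e-01, -1.78394112e-04, -6.18205251e-04,
         1.71523720e-01],
       [-5.43092872e-04,  2.81208030e-01, -9.59646679e-01,
        -1.42494981e+02],
       [ 0.00000000e+00,  0.00000000e+00,  0.00000000e+00,
         1.00000000e+00]])}
```

View pics/scene0.png

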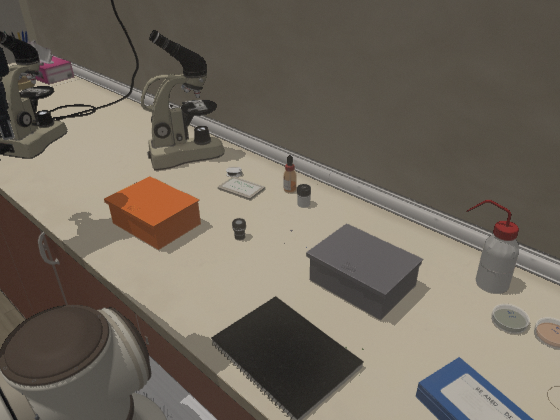

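View pics/top0.png

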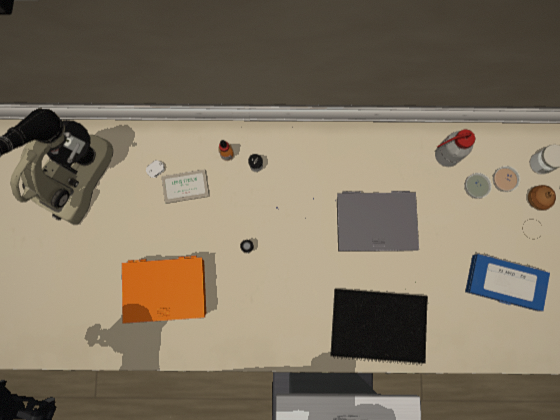

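The scene view shows the grey case at (365,268) and the eyepiece at (239,228). The top view shows the lid at (378,221), its ribs at (378,242), the eyepiece at (247,245) and the dropper and pot at (226,150) and (256,162).

```bash
cat > h.py <<'E'
from bench import arm, optics
import cv2, numpy as np
from scipy.spatial.transform import Rotation as R
def cam(n,s=None):
    i=optics.camera_info(n); K=np.array(i["camera_matrix"])
    if n=="wrist":
        T=np.eye(4);T[:3,:3]=R.from_quat(s["ee_rot"]).as_matrix();T[:3,3]=s["position"]
        C=T@np.array(i["T_tool_cam"])
    else: C=np.linalg.inv(np.array(i["view"]))
    return K,C
def ray(px,z,n,s=None):
    K,C=cam(n,s); d=np.linalg.inv(K)@[px[0],px[1],1]; d=C[:3,:3]@(d*[1,-1,-1])
    o=C[:3,3]; return o+d*(z-o[2])/d[2]
def proj(p,n,s=None):
    K,C=cam(n,s); q=np.linalg.inv(C)@[*p,1]; q=K@(q[:3]*[1,-1,-1]); return q[:2]/q[2]
def big(mask,roi):
    m=np.zeros_like(mask);x,y,w,h=roi;m[y:y+h,x:x+w]=mask[y:y+h,x:x+w]
    m=cv2.morphologyEx(m,cv2.MORPH_OPEN,np.ones((3,3)))
    return max(cv2.findContours(m,0,1)[0],key=cv2.contourArea)
def totool(v,s): return R.from_quat(s["ee_rot"]).inv().apply(v)
E
python3 - <<'E'
from h import *
im=cv2.imread("pics/top0.png"); hsv=cv2.cvtColor(im,cv2.COLOR_BGR2HSV)
print(hsv[220,370],hsv[255,370],hsv[180,370],hsv[245,300])
m=((hsv[...,2]<125)&(hsv[...,1]<60)).astype('uint8')*255
c=big(m,(325,180,105,80)); r=cv2.minAreaRect(c); print(r)
b=cv2.boxPoints(r); B=np.array([ray(p,70,"top") for p in b]);print(B.round(1)); print(np.linalg.norm(B[0]-B[1]),np.linalg.norm(B[1]-B[2]))
e=big((hsv[...,2]<100).astype('uint8')*255,(232,232,30,28)); (x,y),rad=cv2.minEnclosingCircle(e); print(x,y,rad,cv2.boundingRect(e),ray((x,y),34,"top"))
for nm,p,z in(("drop",(226,150),50),("pot",(256,162),49),("tis1",(163,178),8),("tis2",(208,197),8)): print(nm,ray(p,z,"top").round())
print(ray((378,242),72,"top"))
# scene check of the eyepiece
im=cv2.imread("pics/scene0.png"); 
e=big((cv2.cvtColor(im,cv2.COLOR_BGR2HSV)[...,2]<90).astype('uint8')*255,(222,210,35,35)); print(cv2.boundingRect(e)); p=ray((247,245),34,"top");print(proj(p,"scene"))
E
```

```text
[  5  15 101] [ 19  57 189] [ 19  57 188] [ 20  54 189]
((377.5, 220.5), (59.0, 81.0), 90.0)
[[ 595.9   26.7   70. ]
 [ 597.4 -153.4   70. ]
 [ 466.  -148.4   70. ]
 [ 464.5   28.1   70. ]]
180.14263015029854 131.52967767436346
246.54347229003906 245.8586883544922 6.802438735961914 (240, 240, 14, 13) [475.58746275 227.9760137   34.        ]
drop [694. 279.  50.]
pot [667. 209.  49.]
tis1 [637. 430.   8.]
tis2 [592. 322.   8.]
[482.50921633 -61.30479977  72.        ]
(232, 220, 14, 10)
[239.12850254 223.59976112]
```

Request:
step_arm(motion=[{"slide":[481,535,30],"dr":[0,0,9.05],"jaw":0},{"slide":[481,535,30],"dr":[0,0,9.05],"jaw":0},{"slide":[481,535,30],"dr":[0,0,9.05],"jaw":0},{"slide":[481,535,30],"dr":[0,0,9.05],"jaw":0},{"slide":[481,535,30],"dr":[0,0,9.05],"jaw":0},{"slide":[481,535,30],"dr":[0,0,9.05],"jaw":0},{"slide":[481,535,30],"dr":[0,0,9.05],"jaw":0},{"slide":[481,535,30],"dr":[0,0,9.05],"jaw":0}])

```text
clock: 1.1
position: [395.3, 138.5, 210.5]
ee_rot: [-0.707, 0.707, -0.0, 0.0]
contact_force: [1.7, 0.0, 0.1]
gripper_width: 0.1
grasp_force: 0.0
```

```bash
python3 - <<'E'
from h import *
s=arm.read_state(); print(s["clock"],s["position"],s["ee_rot"],s["contact_force"],s["joints"],R.from_quat(s["ee_rot"]).as_matrix().round(3))
E
```

```text
1.1 [395.33215284 138.47199824 210.48702711] [-7.06864387e-01  7.07349046e-01 -8.04242805e-06  2.53761280e-04] [1.69726335 0.0363399  0.05824668] [ 7.28312944e-01  4.46324277e-02 -4.95052091e-01 -1.48362164e-05
 -1.03060419e+00 -7.28990728e-01] [[-0.001 -1.     0.   ]
 [-1.     0.001  0.   ]
 [-0.    -0.    -1.   ]]
```

Request:
step_arm(motion=[{"slide":[190,-90,10],"dr":[0,0,0],"jaw":0},{"slide":[190,-90,10],"dr":[0,0,0],"jaw":0},{"slide":[190,-90,10],"dr":[0,0,0],"jaw":0},{"slide":[190,-90,10],"dr":[0,0,0],"jaw":0},{"slide":[190,-90,10],"dr":[0,0,0],"jaw":0},{"slide":[190,-90,10],"dr":[0,0,0],"jaw":0},{"slide":[190,-90,10],"dr":[0,0,0],"jaw":0},{"slide":[190,-90,10],"dr":[0,0,0],"jaw":0}])

```text
clock: 2.1
position: [484.8, -48.8, 200.7]
ee_rot: [0.707, -0.707, 0.0, -0.0]
contact_force: [0.2, -0.2, -0.1]
gripper_width: -0.2
grasp_force: 0.0
```

```bash
python3 - <<'E'
from h import *
s=arm.read_state(); print(s["position"],s["contact_force"])
im=optics.get_image("wrist"); cv2.imwrite("pics/w1.png",im); np.save("w1.npy",np.r_[s["position"],s["ee_rot"]])
hsv=cv2.cvtColor(im,cv2.COLOR_BGR2HSV); m=((hsv[...,2]<135)&(hsv[...,1]<60)).astype('uint8')*255
c=big(m,(0,0,560,420)); r=cv2.minAreaRect(c); b=cv2.boxPoints(r); B=np.array([ray(p,71,"wrist",s) for p in b]); print(r,B.round(1))
E
```

```text
[484.79111339 -48.81825023 200.74109601] [ 0.2096703  -0.20258481 -0.11363335]
((277.0, 253.0), (332.0, 542.0), 90.0) [[ 716.6 -148.5   71. ]
 [ 255.4 -149.2   71. ]
 [ 160.5  221.7   71. ]
 [ 810.9  222.2   71. ]]
```

View pics/w1.png

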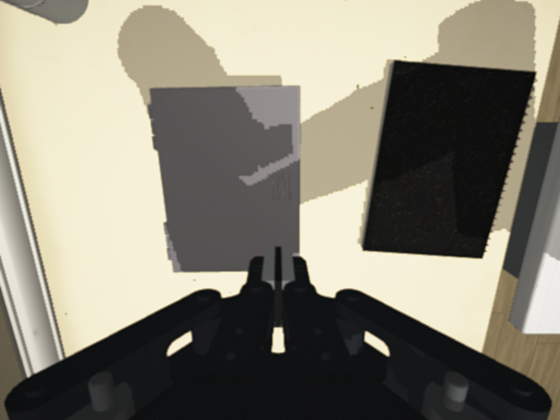

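The wrist view shows the lid with corners at (151,88), (299,86), (176,271) and (298,271), the ribs near (281,185), and the closed fingertip at (278,250).

```bash
python3 - <<'E'
from h import *
a=np.load("w1.npy"); s={"position":a[:3],"ee_rot":a[3:]}
for p in((151,88),(299,86),(299,255),(176,271),(281,185)): print(p,ray(p,72,"wrist",s).round(1))
im=cv2.imread("pics/w1.png"); g=im[150:215,255:300].mean(2).astype(int)
print("wall edges y=185:",g[35].tolist()); 
d=cv2.Canny(im[165:205,262:297],30,60); ys,xs=np.nonzero(d); print(xs.min()+262,xs.max()+262,ys.min()+165,ys.max()+165)
cv2.imwrite("pics/w1c.png",cv2.resize(im[70:290,140:310],None,fx=3.4,fy=2.7,interpolation=2))
E
```

```text
(151, 88) [ 593.  -147.8   72. ]
(299, 86) [ 467.5 -149.5   72. ]
(299, 255) [464.1   6.7  72. ]
(176, 271) [588.1  24.5  72. ]
(281, 185) [482.4 -64.1  72. ]
wall edges y=185: [87, 86, 87, 88, 87, 87, 86, 87, 89, 87, 87, 88, 88, 88, 87, 88, 88, 87, 85, 86, 88, 87, 83, 83, 87, 88, 88, 89, 86, 84, 85, 89, 86, 84, 84, 87, 89, 91, 89, 91, 89, 90, 88, 83, 100]
262 289 165 179
```

View pics/w1c.png

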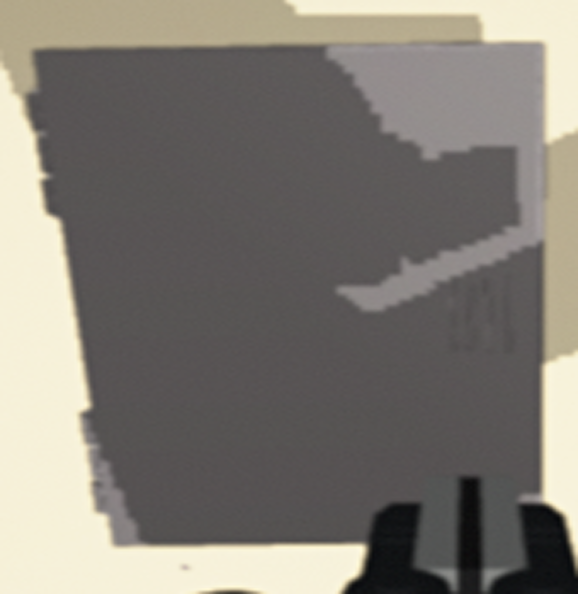

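Request:
step_arm(motion=[{"slide":[13,3,60],"dr":[0,0,0],"jaw":0},{"slide":[13,3,100],"dr":[0,0,0],"jaw":0},{"slide":[13,3,118],"dr":[0,0,0],"jaw":0},{"slide":[13,3,124],"dr":[0,0,0],"jaw":0},{"slide":[13,3,126],"dr":[0,0,0],"jaw":0},{"slide":[13,3,127],"dr":[0,0,0],"jaw":0},{"slide":[13,3,128],"dr":[0,0,0],"jaw":0},{"slide":[13,3,128],"dr":[0,0,0],"jaw":0}])

```text
clock: 3.15
position: [482.2, -62.6, 72.9]
ee_rot: [-0.707, 0.707, -0.0, 0.0]
contact_force: [-0.2, 1.0, -0.2]
gripper_width: 0.4
grasp_force: 0.0
```

Request:
step_arm(motion=[{"slide":[0,0,0.5],"dr":[0,0,0],"jaw":0},{"slide":[0,0,1],"dr":[0,0,0],"jaw":0},{"slide":[0,0,1.5],"dr":[0,0,0],"jaw":0},{"slide":[0,0,2],"dr":[0,0,0],"jaw":0},{"slide":[0,0,2.5],"dr":[0,0,0],"jaw":0},{"slide":[0,0,3],"dr":[0,0,0],"jaw":0},{"slide":[0,0,3],"dr":[0,0,0],"jaw":0},{"slide":[0,0,3],"dr":[0,0,0],"jaw":0}])

```text
clock: 4.15
position: [482.0, -62.7, 69.5]
ee_rot: [-0.707, 0.707, -0.0, 0.0]
contact_force: [-0.4, -0.2, 2.4]
gripper_width: -0.1
grasp_force: 1.3
```

Request:
step_arm(motion=[{"slide":[0,0,0.4],"dr":[0,0,0],"jaw":0},{"slide":[0,0,0.8],"dr":[0,0,0],"jaw":0},{"slide":[0,0,1.2],"dr":[0,0,0],"jaw":0},{"slide":[0,0,1.5],"dr":[0,0,0],"jaw":0},{"slide":[0,0,1.5],"dr":[0,0,0],"jaw":0},{"slide":[0,0,1.5],"dr":[0,0,0],"jaw":0},{"slide":[0,0,1.5],"dr":[0,0,0],"jaw":0},{"slide":[0,0,1.5],"dr":[0,0,0],"jaw":0}])

```text
clock: 5.15
position: [482.0, -62.7, 68.0]
ee_rot: [-0.707, 0.707, -0.0, 0.0]
contact_force: [0.4, 0.9, 3.3]
gripper_width: -0.1
grasp_force: 1.3
```

Request:
step_arm(motion=[{"slide":[0,0,0.2],"dr":[0,0,0],"jaw":0},{"slide":[0,0,0.4],"dr":[0,0,0],"jaw":0},{"slide":[0,0,0.6],"dr":[0,0,0],"jaw":0},{"slide":[0,0,0.8],"dr":[0,0,0],"jaw":0},{"slide":[0,0,0.8],"dr":[0,0,0],"jaw":0},{"slide":[0,0,0.8],"dr":[0,0,0],"jaw":0},{"slide":[0,0,0.8],"dr":[0,0,0],"jaw":0},{"slide":[0,0,0.8],"dr":[0,0,0],"jaw":0}])

```text
clock: 6.15
position: [482.0, -62.7, 67.2]
ee_rot: [-0.707, 0.707, -0.0, 0.0]
contact_force: [0.0, 0.2, 3.0]
gripper_width: 0.0
grasp_force: 1.4
```

Request:
step_arm(motion=[{"slide":[0,0,0.2],"dr":[0,0,0],"jaw":0},{"slide":[0,0,0.4],"dr":[0,0,0],"jaw":0},{"slide":[0,0,0.6],"dr":[0,0,0],"jaw":0},{"slide":[0,0,0.8],"dr":[0,0,0],"jaw":0},{"slide":[0,0,0.8],"dr":[0,0,0],"jaw":0},{"slide":[0,0,0.8],"dr":[0,0,0],"jaw":0},{"slide":[0,0,0.8],"dr":[0,0,0],"jaw":0},{"slide":[0,0,0.8],"dr":[0,0,0],"jaw":0}])

```text
clock: 7.15
position: [482.0, -62.7, 66.6]
ee_rot: [-0.707, 0.707, -0.0, 0.0]
contact_force: [-0.9, 0.9, 5.5]
gripper_width: -0.2
grasp_force: 2.7
```

Request:
step_arm(motion=[{"slide":[0,0,-20],"dr":[0,0,0],"jaw":0},{"slide":[0,0,-60],"dr":[0,0,0],"jaw":0},{"slide":[-30,4,-110],"dr":[0,0,0],"jaw":20},{"slide":[-90,7,-130],"dr":[0,0,0],"jaw":60},{"slide":[-150,7,-130],"dr":[0,0,0],"jaw":60},{"slide":[-210,7,-130],"dr":[0,0,0],"jaw":60},{"slide":[-260,7,-130],"dr":[0,0,0],"jaw":60},{"slide":[-260,7,-130],"dr":[0,0,0],"jaw":60}])

```text
clock: 8.15
position: [474.5, 200.0, 195.3]
ee_rot: [0.708, -0.706, -0.0, 0.001]
contact_force: [-1.0, -0.1, -0.3]
gripper_width: 60.1
grasp_force: 0.0
```

```bash
python3 - <<'E'
from h import *
s=arm.read_state(); print(s["position"],s["contact_force"])
im=optics.get_image("wrist"); cv2.imwrite("pics/w2.png",im); np.save("w2.npy",np.r_[s["position"],s["ee_rot"]])
print(proj([475.6,228,42],"wrist",s))
hsv=cv2.cvtColor(im,cv2.COLOR_BGR2HSV); p=proj([475.6,228,34],"wrist",s).astype(int)
c=big((hsv[...,2]<95).astype('uint8')*255,(p[0]-45,max(p[1]-45,0),90,90)); print(cv2.boundingRect(c))
E
```

```text
[474.53055477 199.99823072 195.25274183] [-1.0498063  -0.05781002 -0.25115872]
[276.85549359 220.95871614]
(262, 200, 30, 34)
```

View pics/w2.png

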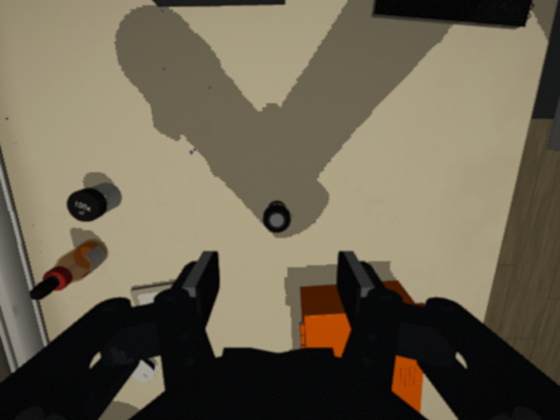

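The wrist view shows the eyepiece's rim centred near (277,217), between the open fingers in columns. The pot at (87,205) and dropper at (80,265) are clear.

```bash
python3 - <<'E'
from h import *
a=np.load("w2.npy"); s={"position":a[:3],"ee_rot":a[3:]}
for z in(38,42): 
  p=ray((277,217),z,"wrist",s); print(p, totool(p-s["position"],s))
E
```

```text
[475.45778337 224.93359393  38.        ] [-25.03742038  -1.24966152 157.23429279]
[475.46205745 223.64594468  42.        ] [-23.74708332  -1.24348716 153.23516151]
```

Request:
step_arm(motion=[{"slide":[-27,-1,50],"dr":[0,0,0],"jaw":60},{"slide":[-27,-1,100],"dr":[0,0,0],"jaw":60},{"slide":[-27,-1,120],"dr":[0,0,0],"jaw":60},{"slide":[-27,-1,125],"dr":[0,0,0],"jaw":60},{"slide":[-27,-1,125],"dr":[0,0,0],"jaw":60},{"slide":[-27,-1,125],"dr":[0,0,0],"jaw":60},{"slide":[-27,-1,125],"dr":[0,0,0],"jaw":60},{"slide":[-27,-1,125],"dr":[0,0,0],"jaw":60}])

```text
clock: 9.2
position: [476.3, 224.5, 72.0]
ee_rot: [-0.707, 0.707, -0.0, 0.001]
contact_force: [-0.6, -0.5, -0.4]
gripper_width: 60.1
grasp_force: 0.0
```

```bash
python3 - <<'E'
from h import *
s=arm.read_state(); print(s["position"],s["contact_force"])
im=optics.get_image("wrist"); cv2.imwrite("pics/w3.png",im); np.save("w3.npy",np.r_[s["position"],s["ee_rot"]])
p=proj([475.5,226,38],"wrist",s);print(p); cv2.imwrite("pics/w3c.png",cv2.resize(im[120:330,180:380],None,fx=2.5,fy=2.5)); cv2.imwrite("pics/top1.png",optics.get_image("top"))
E
```

```text
[476.33993051 224.5196929   72.00598889] [-0.60078568 -0.4981859  -0.39502166]
[280.03923888 241.14123232]
```

View pics/w3c.png

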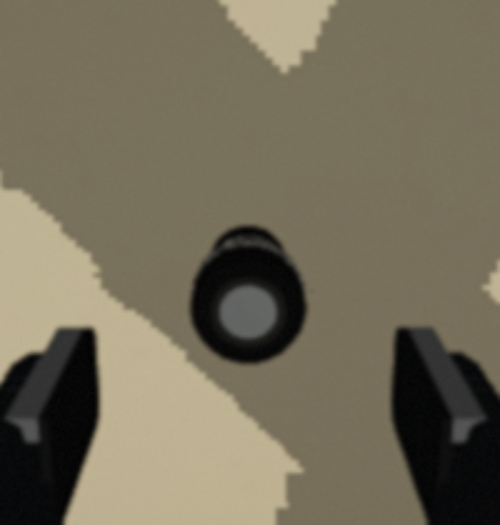

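View pics/top1.png

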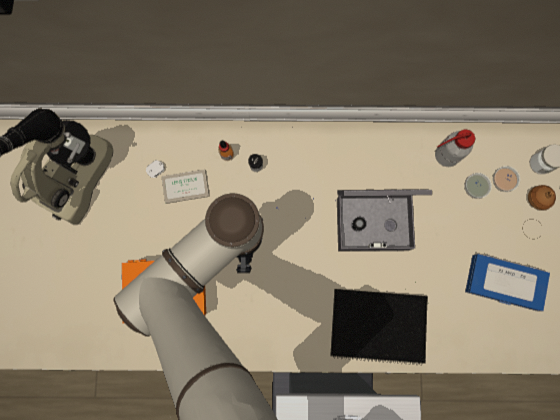

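The wrist crop shows the eyepiece's rim centre at about (279,242) full-frame, centred between the fingers. The top view shows the lid open, the stored eyepiece at (358,224), the empty right seat at (391,225) and the white catch at (378,245).

Request:
step_arm(motion=[{"slide":[-1.5,0.5,30],"dr":[0,0,0],"jaw":60},{"slide":[-1.5,0.5,50],"dr":[0,0,0],"jaw":60},{"slide":[-1.5,0.5,58],"dr":[0,0,0],"jaw":50},{"slide":[-1.5,0.5,58],"dr":[0,0,0],"jaw":36},{"slide":[-1.5,0.5,58],"dr":[0,0,0],"jaw":26},{"slide":[-1.5,0.5,58],"dr":[0,0,0],"jaw":24},{"slide":[-1.5,0.5,58],"dr":[0,0,0],"jaw":24},{"slide":[-1.5,0.5,58],"dr":[0,0,0],"jaw":24}])

```text
clock: 10.3
position: [476.0, 226.2, 14.1]
ee_rot: [-0.707, 0.707, -0.0, 0.001]
contact_force: [-1.0, -0.5, 3.4]
gripper_width: 27.1
grasp_force: 59.3
```

```bash
python3 - <<'E'
from h import *
im=cv2.imread("pics/top1.png"); cv2.imwrite("pics/top1c.png",cv2.resize(im[180:265,325:435],None,fx=6,fy=6,interpolation=2))
E
```

```text
(no output)
```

View pics/top1c.png

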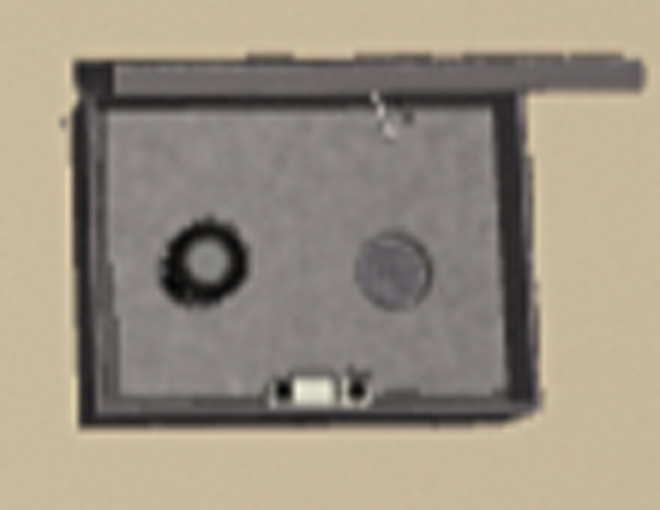

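The crop shows the stored eyepiece at about (203,262), the empty seat at (394,271) and the catch at (315,390). The grip width of 27 mm is less than the 30 mm rim, so I'll regrip lower.

Request:
step_arm(motion=[{"slide":[0,0,0],"dr":[0,0,0],"jaw":40},{"slide":[0,0,0],"dr":[0,0,0],"jaw":40},{"slide":[0,0,2],"dr":[0,0,0],"jaw":40},{"slide":[0,0,4],"dr":[0,0,0],"jaw":34},{"slide":[0,0,4],"dr":[0,0,0],"jaw":24},{"slide":[0,0,4],"dr":[0,0,0],"jaw":24},{"slide":[0,0,4],"dr":[0,0,0],"jaw":24},{"slide":[0,0,4],"dr":[0,0,0],"jaw":24}])

```text
clock: 11.3
position: [475.6, 225.8, 9.4]
ee_rot: [-0.707, 0.707, 0.0, -0.0]
contact_force: [-0.2, 0.8, -0.7]
gripper_width: 27.5
grasp_force: 58.9
```

```bash
python3 - <<'E'
from h import *
s=arm.read_state()
f=lambda u,v:(325+u/6,180+v/6)
for nm,(u,v),z in(("free rim",(394,271),26),("stored top",(203,262),50),("catch",(315,388),58),("FL",(80,425),62),("FR",(540,412),62),("inFL",(108,398),26),("inBL",(110,105),26),("inBR",(495,105),26),("inFR",(508,395),26)): print(nm,ray(f(u,v),z,"top").round(1))
E
```

```text
free rim [526.6 -99.6  26. ]
stored top [525.8 -23.5  50. ]
catch [478.2 -62.6  58. ]
FL [463.4  24.4  62. ]
FR [ 469.6 -144.    62. ]
inFL [477.2   9.8  26. ]
inBL [590.1   7.6  26. ]
inBR [ 591.3 -140.3   26. ]
inFR [ 479.6 -141.3   26. ]
```

Request:
step_arm(motion=[{"slide":[0,0,0],"dr":[0,0,0],"jaw":40},{"slide":[0,0,0],"dr":[0,0,0],"jaw":40},{"slide":[0,0,-4],"dr":[0,0,0],"jaw":38},{"slide":[0,0,-5],"dr":[0,0,0],"jaw":24},{"slide":[0,0,-5],"dr":[0,0,0],"jaw":24},{"slide":[0,0,-5],"dr":[0,0,0],"jaw":24},{"slide":[0,0,-5],"dr":[0,0,0],"jaw":24},{"slide":[0,0,-15],"dr":[0,0,0],"jaw":24}])

```text
clock: 12.3
position: [474.8, 225.2, 23.8]
ee_rot: [-0.707, 0.707, 0.0, -0.001]
contact_force: [0.7, 0.6, -0.2]
gripper_width: 27.1
grasp_force: 59.1
```

Request:
step_arm(motion=[{"slide":[0,0,-50],"dr":[0,0,0],"jaw":24},{"slide":[0,0,-100],"dr":[0,0,0],"jaw":24},{"slide":[50,-10,-110],"dr":[0,0,0],"jaw":24},{"slide":[100,-20,-110],"dr":[0,0,0],"jaw":24},{"slide":[160,-30,-110],"dr":[0,0,0],"jaw":24},{"slide":[220,-40,-110],"dr":[0,0,0],"jaw":24},{"slide":[270,-50,-110],"dr":[0,0,0],"jaw":24},{"slide":[270,-50,-110],"dr":[0,0,0],"jaw":24}])

```text
clock: 13.3
position: [525.1, -47.3, 134.3]
ee_rot: [-0.705, 0.709, 0.0, -0.0]
contact_force: [0.3, 0.4, -0.3]
gripper_width: 27.1
grasp_force: 59.2
```

```bash
python3 - <<'E'
from h import *
s=arm.read_state(); print(s["position"],s["contact_force"],s["gripper_width"])
im=optics.get_image("wrist"); cv2.imwrite("pics/w4.png",im); np.save("w4.npy",np.r_[s["position"],s["ee_rot"]])
print(proj([526.6,-99.6,26],"wrist",s),proj([*s["position"][:2],s["position"][2]+24],"wrist",s))
E
```

```text
[525.14270993 -47.267129   134.25209401] [ 0.30103383  0.44199243 -0.27868809] 27.10760468256049
[276.13552937 146.11195899] [279.23463325 287.81980952]
```

View pics/w4.png

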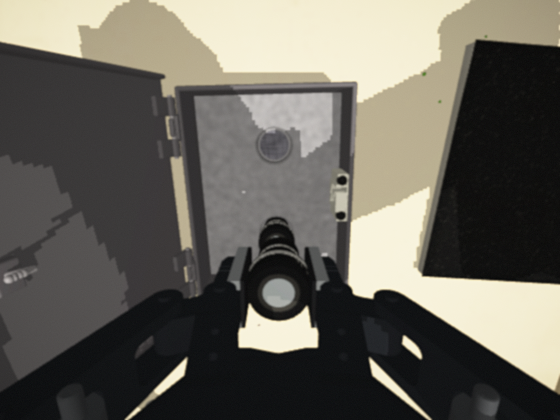

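The wrist view shows the seat at (274.5,144.5), and the eyepiece held upright with its top at (279,291) and foot near (277,222).

```bash
python3 - <<'E'
from h import *
a=np.load("w4.npy"); s={"position":a[:3],"ee_rot":a[3:]}
im=cv2.imread("pics/w4.png"); g=cv2.cvtColor(im,cv2.COLOR_BGR2GRAY)
c=cv2.HoughCircles(cv2.resize(g[115:175,245:305],None,fx=4,fy=4,interpolation=2),cv2.HOUGH_GRADIENT,1.5,200,param1=80,param2=15,minRadius=50,maxRadius=90); print(c[0,0]/4+[245,115,0])
for p in((274.5,144.5),tuple(c[0,0][:2]/4+[245,115])): q=ray(p,26,"wrist",s);print(q,totool(q-s["position"],s))
P=s["position"]; f=P[2]-14
print("foot",proj([P[0],P[1],f],"wrist",s),"rim mid",proj([P[0],P[1],f+38],"wrist",s),proj([P[0],P[1],f+42],"wrist",s))
print(im[205:235,277].mean(1).astype(int).tolist()); r=g[282:300,225:335].mean(0).astype(int);print(r.tolist())
r=g[224,255:305];print(r.tolist())
E
```

```text
[286.8125     144.8125      14.63749981]
[ 527.9403123  -100.91398299   26.        ] [ 53.61545224  -3.21734387 108.25598995]
[ 517.77675193 -100.60059444   26.        ] [ 53.36470972   6.94795152 108.26433142]
foot [278.79612399 252.249146  ] rim mid [279.23463325 287.81980952] [279.29510976 292.72549728]
[120, 121, 120, 122, 123, 125, 124, 122, 121, 119, 109, 84, 42, 21, 48, 78, 86, 89, 59, 20, 11, 12, 13, 13, 19, 18, 16, 22, 32, 43]
[18, 18, 18, 18, 19, 20, 22, 25, 28, 35, 47, 62, 71, 72, 62, 46, 32, 29, 26, 20, 15, 13, 14, 16, 17, 17, 17, 17, 17, 17, 17, 18, 22, 30, 37, 41, 48, 68, 99, 124, 138, 147, 153, 158, 159, 160, 160, 160, 160, 160, 160, 160, 160, 160, 160, 158, 157, 157, 157, 157, 157, 157, 157, 156, 154, 151, 144, 133, 113, 83, 56, 44, 41, 36, 28, 21, 17, 17, 16, 17, 17, 16, 16, 16, 15, 14, 17, 24, 28, 29, 38, 55, 68, 72, 68, 54, 40, 31, 26, 22, 20, 19, 18, 18, 18, 18, 19, 19, 19, 20]
[127, 126, 126, 125, 119, 115, 108, 111, 108, 85, 61, 54, 59, 60, 60, 57, 56, 52, 37, 24, 21, 22, 21, 23, 28, 42, 49, 55, 67, 79, 75, 63, 61, 86, 102, 106, 107, 112, 115, 116, 115, 113, 114, 114, 114, 114, 114, 116, 116, 118]
```

```bash
python3 - <<'E'
from h import *
a=np.load("w3.npy"); s={"position":a[:3],"ee_rot":a[3:]}
for z,r in((0,11.5),(26,15),(38,15),(42,0)): print(z,proj([475.6,226,z],"wrist",s).round(1),proj([475.6,226-r,z],"wrist",s).round(1))
a=np.load("w4.npy"); s={"position":a[:3],"ee_rot":a[3:]}; P=s["position"];f=P[2]-14
for z,r in((0,11.5),(26,15),(38,15),(42,0)): print(z,proj([P[0],P[1],f+z],"wrist",s).round(1),proj([P[0],P[1]-r,f+z],"wrist",s).round(1))
im=cv2.imread("pics/w4.png"); cv2.imwrite("pics/w4c.png",cv2.resize(im[110:330,200:360],None,fx=3,fy=2.7,interpolation=2))
E
```

```text
0 [279.5 221.9] [279.6 207.3]
26 [279.8 234.3] [279.8 213.1]
38 [279.9 241.1] [279.9 218.8]
42 [279.9 243.6] [279.9 243.6]
0 [278.8 252.2] [278.7 233.4]
26 [279.1 274.7] [278.9 246.2]
38 [279.2 287.8] [279.1 257.3]
42 [279.3 292.7] [279.3 292.7]
```

View pics/w4c.png

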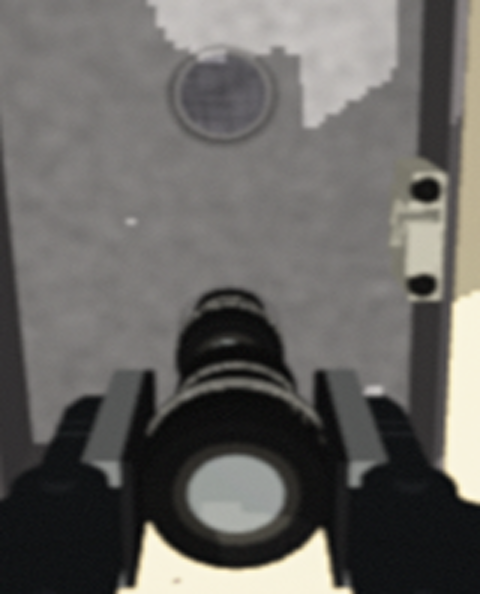

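The crop shows the seat ring at full-frame (274,145), and the object behind the held eyepiece is the stored one. The held rim top is at (279,292), as predicted for upright.

Request:
step_arm(motion=[{"slide":[30,-2,0],"dr":[0,0,0],"jaw":24},{"slide":[53,-2.5,10],"dr":[0,0,0],"jaw":24},{"slide":[53,-2.5,40],"dr":[0,0,0],"jaw":24},{"slide":[53,-2.5,65],"dr":[0,0,0],"jaw":24},{"slide":[53,-2.5,72],"dr":[0,0,0],"jaw":24},{"slide":[53,-2.5,72],"dr":[0,0,0],"jaw":24},{"slide":[53,-2.5,72],"dr":[0,0,0],"jaw":24},{"slide":[53,-2.5,72],"dr":[0,0,0],"jaw":24}])

```text
clock: 14.35
position: [528.6, -97.0, 63.4]
ee_rot: [-0.707, 0.707, -0.001, 0.001]
contact_force: [-0.7, 0.1, -0.0]
gripper_width: 27.1
grasp_force: 59.2
```

```bash
python3 - <<'E'
from h import *
s=arm.read_state(); print(s["position"],s["contact_force"],s["gripper_width"])
im=optics.get_image("wrist"); cv2.imwrite("pics/w5.png",im); np.save("w5.npy",np.r_[s["position"],s["ee_rot"]])
P=s["position"]; f=P[2]-14
print("seat",[proj([527.5+dx,-100.3+dy,26],"wrist",s).round(1) for dx,dy in((0,0),(14.2,0),(-14.2,0),(0,-14.2))],"foot",proj([P[0],P[1],f],"wrist",s),proj([P[0],P[1]-11.5,f],"wrist",s))
cv2.imwrite("pics/w5c.png",cv2.resize(im[140:320,200:360],None,fx=3.3,fy=3.3,interpolation=2))
E
```

```text
[528.56907518 -96.96761527  63.35953367] [-0.70611772  0.13291678 -0.01418052] 27.11292583357706
seat [array([280.4, 232.2]), array([258.4, 232.2]), array([302.5, 232.2]), array([280.5, 211.1])] foot [278.86134489 252.24750703] [278.88454904 233.41642524]
```

View pics/w5c.png

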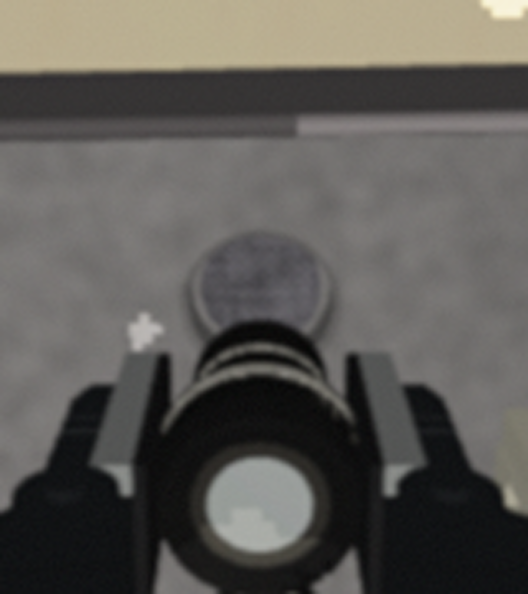

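The crop shows the seat mouth spanning about columns 257–301 with its far edge at row 209, in line with the held eyepiece and about 4 mm further on. I've now used up my picture views, so the rest goes by numbers.

Request:
step_arm(motion=[{"slide":[2,0.3,4],"dr":[0,0,0],"jaw":24},{"slide":[4.3,0.3,8],"dr":[0,0,0],"jaw":24},{"slide":[4.3,0.3,14],"dr":[0,0,0],"jaw":24},{"slide":[4.3,0.3,18],"dr":[0,0,0],"jaw":24},{"slide":[4.3,0.3,18],"dr":[0,0,0],"jaw":24},{"slide":[4.3,0.3,18],"dr":[0,0,0],"jaw":24},{"slide":[4.3,0.3,18],"dr":[0,0,0],"jaw":24},{"slide":[4.3,0.3,18],"dr":[0,0,0],"jaw":24}])

```text
clock: 15.4
position: [527.7, -101.5, 44.6]
ee_rot: [-0.707, 0.707, -0.0, 0.0]
contact_force: [-0.0, -0.4, -0.5]
gripper_width: 27.1
grasp_force: 59.2
```

Request:
step_arm(motion=[{"slide":[0,0,3],"dr":[0,0,0],"jaw":24},{"slide":[0,0,6],"dr":[0,0,0],"jaw":24},{"slide":[0,0,8],"dr":[0,0,0],"jaw":24},{"slide":[0,0,10],"dr":[0,0,0],"jaw":24},{"slide":[0,0,11],"dr":[0,0,0],"jaw":24},{"slide":[0,0,12],"dr":[0,0,0],"jaw":24},{"slide":[0,0,12],"dr":[0,0,0],"jaw":24},{"slide":[0,0,12],"dr":[0,0,0],"jaw":24}])

```text
clock: 16.4
position: [527.7, -101.5, 32.5]
ee_rot: [-0.707, 0.707, -0.0, 0.0]
contact_force: [-0.8, 0.0, 0.1]
gripper_width: 27.4
grasp_force: 59.2
```

Request:
step_arm(motion=[{"slide":[0,0,1],"dr":[0,0,0],"jaw":24},{"slide":[0,0,2],"dr":[0,0,0],"jaw":24},{"slide":[0,0,3],"dr":[0,0,0],"jaw":24},{"slide":[0,0,3.5],"dr":[0,0,0],"jaw":24},{"slide":[0,0,3.5],"dr":[0,0,0],"jaw":24},{"slide":[0,0,3.5],"dr":[0,0,0],"jaw":24},{"slide":[0,0,3.5],"dr":[0,0,0],"jaw":24},{"slide":[0,0,3.5],"dr":[0,0,0],"jaw":24}])

```text
clock: 17.4
position: [527.6, -101.5, 28.9]
ee_rot: [-0.707, 0.707, 0.0, -0.0]
contact_force: [-0.7, 1.0, -0.4]
gripper_width: 27.2
grasp_force: 59.2
```

Request:
step_arm(motion=[{"slide":[0,0,0.5],"dr":[0,0,0],"jaw":30},{"slide":[0,0,0.5],"dr":[0,0,0],"jaw":34},{"slide":[0,0,0.5],"dr":[0,0,0],"jaw":40},{"slide":[0,0,0.5],"dr":[0,0,0],"jaw":46},{"slide":[0,0,0.5],"dr":[0,0,0],"jaw":46},{"slide":[0,0,-10],"dr":[0,0,0],"jaw":46},{"slide":[0,0,-35],"dr":[0,0,0],"jaw":46},{"slide":[0,0,-80],"dr":[0,0,0],"jaw":46}])

```text
clock: 18.4
position: [526.5, -101.6, 109.0]
ee_rot: [-0.707, 0.707, 0.001, -0.001]
contact_force: [0.7, 0.1, 1.9]
gripper_width: 45.8
grasp_force: 0.0
```

Request:
step_arm(motion=[{"slide":[0,0,-50],"dr":[0,0,0],"jaw":46},{"slide":[0,0,-110],"dr":[0,0,0],"jaw":0},{"slide":[0,0,-170],"dr":[0,0,0],"jaw":0},{"slide":[0,0,-190],"dr":[0,0,0],"jaw":0},{"slide":[0,0,-190],"dr":[0,0,0],"jaw":0},{"slide":[0,0,-190],"dr":[0,0,0],"jaw":0},{"slide":[0,0,-190],"dr":[0,0,0],"jaw":0},{"slide":[0,0,-190],"dr":[0,0,0],"jaw":0}])

```text
clock: 19.4
position: [527.3, -101.5, 297.7]
ee_rot: [-0.707, 0.707, 0.001, -0.001]
contact_force: [1.0, -0.8, 0.1]
gripper_width: 0.2
grasp_force: 0.0
```

```bash
python3 - <<'E'
from h import *
s=arm.read_state(); print(s["position"],s["joints"].round(2))
im=optics.get_image("wrist"); cv2.imwrite("pics/w6.png",im)
g=cv2.cvtColor(im,cv2.COLOR_BGR2GRAY)
for q in((527.8,-101.5),(526.5,-24.5)):
    p=proj([*q,50],"wrist",s); x,y=p.astype(int); print("pred top z52..56",p.round(1),proj([*q,56],"wrist",s).round(1))
    c=big((g<60).astype('uint8')*255,(x-22,y-26,44,46)); print(cv2.boundingRect(c), cv2.minEnclosingCircle(c),cv2.contourArea(c))
E
```

```text
[ 527.32317199 -101.49650198  297.71915585] [ 0.11  0.19 -0.09 -0.   -1.29 -0.11]
pred top z52..56 [277.2 178.1] [277.2 178.9]
(267, 168, 21, 23) ((276.9166564941406, 178.75), 11.44137954711914) 359.0
pred top z52..56 [278.2 232.5] [278.2 234.1]
(269, 222, 19, 15) ((278.0, 231.0), 10.295730590820312) 116.5
```

The released eyepiece shows at (277,179), exactly where a seated one is predicted. Next I go behind the lid.

Request:
step_arm(motion=[{"slide":[-20,-60,0],"dr":[0,0,0],"jaw":0},{"slide":[-40.5,-120,0],"dr":[0,0,0],"jaw":0},{"slide":[-40.5,-158,10],"dr":[0,0,0],"jaw":0},{"slide":[-40.5,-158,60],"dr":[0,0,0],"jaw":0},{"slide":[-40.5,-158,110],"dr":[0,0,0],"jaw":0},{"slide":[-40.5,-158,140],"dr":[0,0,0],"jaw":0},{"slide":[-40.5,-158,140],"dr":[0,0,0],"jaw":0},{"slide":[-40.5,-158,140],"dr":[0,0,0],"jaw":0}])

```text
clock: 20.45
position: [686.7, -61.2, 160.4]
ee_rot: [-0.707, 0.707, -0.001, 0.001]
contact_force: [0.0, -0.2, 0.8]
gripper_width: 0.2
grasp_force: 0.0
```

```bash
python3 - <<'E'
from h import *
s=arm.read_state(); print(s["clock"],s["position"],s["contact_force"])
th=np.linspace(1.95,0.12,41); d=np.interp(th,[.1,.5,1.95],[122,112,100]); h=10
x=597-d*np.cos(th)+6*np.sin(th)+h; z=66+d*np.sin(th)+6*np.cos(th)
for k in range(41): print(k,th[k].round(2),x[k].round(0),z[k].round(0))
E
```

```text
20.45 [686.74356387 -61.19167506 160.44959144] [ 0.04926269 -0.17226249  0.80033957]
0 1.95 650.0 157.0
1 1.9 646.0 159.0
2 1.86 641.0 161.0
3 1.81 637.0 163.0
4 1.77 633.0 164.0
5 1.72 628.0 166.0
6 1.68 624.0 167.0
7 1.63 619.0 168.0
8 1.58 614.0 169.0
9 1.54 610.0 170.0
10 1.49 605.0 170.0
11 1.45 600.0 170.0
12 1.4 595.0 170.0
13 1.36 590.0 170.0
14 1.31 586.0 169.0
15 1.26 581.0 169.0
16 1.22 576.0 168.0
17 1.17 571.0 166.0
18 1.13 567.0 165.0
19 1.08 562.0 163.0
20 1.03 557.0 162.0
21 0.99 553.0 160.0
22 0.94 548.0 157.0
23 0.9 544.0 155.0
24 0.85 540.0 152.0
25 0.81 536.0 149.0
26 0.76 532.0 146.0
27 0.71 528.0 143.0
28 0.67 524.0 139.0
29 0.62 520.0 136.0
30 0.58 517.0 132.0
31 0.53 514.0 128.0
32 0.49 510.0 124.0
33 0.44 507.0 120.0
34 0.39 503.0 116.0
35 0.35 500.0 111.0
36 0.3 497.0 107.0
37 0.26 494.0 102.0
38 0.21 492.0 97.0
39 0.17 489.0 92.0
40 0.12 487.0 87.0
```

Request:
step_arm(motion=[{"slide":[0,12,0],"dr":[0,0,0],"jaw":0},{"slide":[0,22,0],"dr":[0,0,0],"jaw":0},{"slide":[0,29,0],"dr":[0,0,0],"jaw":0},{"slide":[0,34,-1],"dr":[0,0,0],"jaw":0},{"slide":[0,39,-2],"dr":[0,0,0],"jaw":0},{"slide":[0,43,-3],"dr":[0,0,0],"jaw":0},{"slide":[0,48,-4],"dr":[0,0,0],"jaw":0},{"slide":[0,53,-5],"dr":[0,0,0],"jaw":0}])

```text
clock: 21.45
position: [632.3, -61.1, 163.8]
ee_rot: [-0.707, 0.707, 0.0, -0.0]
contact_force: [1.9, -0.3, 1.7]
gripper_width: -0.0
grasp_force: 1.2
```

Request:
step_arm(motion=[{"slide":[0,4,-1],"dr":[0,0,0],"jaw":0},{"slide":[0,9,-3],"dr":[0,0,0],"jaw":0},{"slide":[0,14,-4],"dr":[0,0,0],"jaw":0},{"slide":[0,18,-5],"dr":[0,0,0],"jaw":0},{"slide":[0,23,-6],"dr":[0,0,0],"jaw":0},{"slide":[0,28,-6],"dr":[0,0,0],"jaw":0},{"slide":[0,33,-6],"dr":[0,0,0],"jaw":0},{"slide":[0,38,-6],"dr":[0,0,0],"jaw":0}])

```text
clock: 22.45
position: [594.4, -61.0, 170.0]
ee_rot: [-0.707, 0.707, -0.0, 0.0]
contact_force: [2.5, -0.9, -1.2]
gripper_width: -0.1
grasp_force: 1.2
```

Request:
step_arm(motion=[{"slide":[0,5,0],"dr":[0,0,0],"jaw":0},{"slide":[0,9,1],"dr":[0,0,0],"jaw":0},{"slide":[0,14,1],"dr":[0,0,0],"jaw":0},{"slide":[0,19,2],"dr":[0,0,0],"jaw":0},{"slide":[0,24,4],"dr":[0,0,0],"jaw":0},{"slide":[0,28,5],"dr":[0,0,0],"jaw":0},{"slide":[0,33,7],"dr":[0,0,0],"jaw":0},{"slide":[0,38,8],"dr":[0,0,0],"jaw":0}])

```text
clock: 23.45
position: [556.4, -61.0, 161.7]
ee_rot: [-0.707, 0.707, 0.0, 0.0]
contact_force: [2.5, -0.9, -0.2]
gripper_width: 0.2
grasp_force: 1.2
```

Request:
step_arm(motion=[{"slide":[0,4,2],"dr":[0,0,0],"jaw":0},{"slide":[0,9,5],"dr":[0,0,0],"jaw":0},{"slide":[0,13,7],"dr":[0,0,0],"jaw":0},{"slide":[0,17,10],"dr":[0,0,0],"jaw":0},{"slide":[0,21,13],"dr":[0,0,0],"jaw":0},{"slide":[0,25,16],"dr":[0,0,0],"jaw":0},{"slide":[0,29,19],"dr":[0,0,0],"jaw":0},{"slide":[0,33,23],"dr":[0,0,0],"jaw":0}])

```text
clock: 24.45
position: [523.8, -61.0, 138.8]
ee_rot: [-0.707, 0.707, -0.0, 0.0]
contact_force: [3.9, -1.2, 1.6]
gripper_width: -0.1
grasp_force: 1.5
```

Request:
step_arm(motion=[{"slide":[0,4,3],"dr":[0,0,0],"jaw":0},{"slide":[0,7,7],"dr":[0,0,0],"jaw":0},{"slide":[0,10,11],"dr":[0,0,0],"jaw":0},{"slide":[0,14,15],"dr":[0,0,0],"jaw":0},{"slide":[0,17,19],"dr":[0,0,0],"jaw":0},{"slide":[0,21,23],"dr":[0,0,0],"jaw":0},{"slide":[0,24,28],"dr":[0,0,0],"jaw":0},{"slide":[0,27,32],"dr":[0,0,0],"jaw":0}])

```text
clock: 25.45
position: [496.3, -61.0, 106.6]
ee_rot: [-0.707, 0.707, 0.0, -0.0]
contact_force: [2.9, 0.2, 2.0]
gripper_width: 0.1
grasp_force: 1.4
```

Now to just above the catch engagement, at x 482 and z 76.

Request:
step_arm(motion=[{"slide":[0,3,5],"dr":[0,0,0],"jaw":0},{"slide":[0,5,10],"dr":[0,0,0],"jaw":0},{"slide":[0,8,15],"dr":[0,0,0],"jaw":0},{"slide":[0,10,19],"dr":[0,0,0],"jaw":0},{"slide":[0,12,23],"dr":[0,0,0],"jaw":0},{"slide":[0,13,27],"dr":[0,0,0],"jaw":0},{"slide":[0,14,30],"dr":[0,0,0],"jaw":0},{"slide":[0,14,32],"dr":[0,0,0],"jaw":0}])

```text
clock: 26.45
position: [482.1, -61.0, 74.5]
ee_rot: [-0.707, 0.707, 0.0, -0.0]
contact_force: [1.4, 0.5, 2.6]
gripper_width: 0.0
grasp_force: 1.3
```

Request:
step_arm(motion=[{"slide":[0,0,1],"dr":[0,0,0],"jaw":0},{"slide":[0,0,2],"dr":[0,0,0],"jaw":0},{"slide":[0,0,3],"dr":[0,0,0],"jaw":0},{"slide":[0,0,4],"dr":[0,0,0],"jaw":0},{"slide":[0,0,5],"dr":[0,0,0],"jaw":0},{"slide":[0,0,5.5],"dr":[0,0,0],"jaw":0},{"slide":[0,0,5.5],"dr":[0,0,0],"jaw":0},{"slide":[0,0,5.5],"dr":[0,0,0],"jaw":0}])

```text
clock: 27.45
position: [482.0, -61.1, 69.2]
ee_rot: [-0.707, 0.707, 0.0, -0.001]
contact_force: [-1.9, 0.1, 3.6]
gripper_width: -0.0
grasp_force: 1.4
```

Down 2.6 mm to the depth that worked before (66.6).

Request:
step_arm(motion=[{"slide":[0,0,0.5],"dr":[0,0,0],"jaw":0},{"slide":[0,0,1],"dr":[0,0,0],"jaw":0},{"slide":[0,0,1.5],"dr":[0,0,0],"jaw":0},{"slide":[0,0,2],"dr":[0,0,0],"jaw":0},{"slide":[0,0,2.3],"dr":[0,0,0],"jaw":0},{"slide":[0,0,2.6],"dr":[0,0,0],"jaw":0},{"slide":[0,0,2.6],"dr":[0,0,0],"jaw":0},{"slide":[0,0,2.6],"dr":[0,0,0],"jaw":0}])

```text
clock: 28.45
position: [482.4, -61.1, 66.8]
ee_rot: [-0.707, 0.707, 0.0, -0.0]
contact_force: [-3.4, -0.2, 4.9]
gripper_width: 0.1
grasp_force: 2.4
```

Request:
step_arm(motion=[{"slide":[0,0,0.1],"dr":[0,0,0],"jaw":0},{"slide":[0,0,0.2],"dr":[0,0,0],"jaw":0},{"slide":[0,0,0.3],"dr":[0,0,0],"jaw":0},{"slide":[0,0,0.3],"dr":[0,0,0],"jaw":0},{"slide":[0,0,-3],"dr":[0,0,0],"jaw":0},{"slide":[0,0,-8],"dr":[0,0,0],"jaw":0},{"slide":[0,0,-13],"dr":[0,0,0],"jaw":0},{"slide":[0,0,-13],"dr":[0,0,0],"jaw":0}])

```text
clock: 29.45
position: [483.5, -60.7, 80.4]
ee_rot: [-0.707, 0.707, -0.001, 0.001]
contact_force: [-0.0, -1.0, 0.0]
gripper_width: 0.2
grasp_force: 0.0
```

Request:
step_arm(motion=[{"slide":[0,0,-2],"dr":[0,0,0],"jaw":0},{"slide":[0,0,-10],"dr":[0,0,0],"jaw":0},{"slide":[-12,-1.3,-60],"dr":[0,0,0],"jaw":0},{"slide":[-12,-1.3,-120],"dr":[0,0,0],"jaw":0},{"slide":[-12,-1.3,-120],"dr":[0,0,0],"jaw":0},{"slide":[-12,-1.3,-120],"dr":[0,0,0],"jaw":0},{"slide":[-12,-1.3,-120],"dr":[0,0,0],"jaw":0},{"slide":[-12,-1.3,-120],"dr":[0,0,0],"jaw":0}])

```text
clock: 30.45
position: [483.4, -49.1, 198.6]
ee_rot: [-0.707, 0.707, 0.001, -0.001]
contact_force: [-0.5, 0.3, -0.1]
gripper_width: -0.1
grasp_force: 0.0
```

```bash
python3 - <<'E'
from h import *
s=arm.read_state(); print(s["clock"],s["position"],s["contact_force"])
im=optics.get_image("wrist"); cv2.imwrite("pics/w7.png",im); a=cv2.imread("pics/w1.png")
edge=lambda I:[int(np.argmax(np.abs(np.diff(I[r,270:320].astype(int).sum(1))))+270) for r in(100,120,210,230,245)]
top=lambda I:[int(np.argmax(np.abs(np.diff(I[60:110,c].astype(int).sum(1))))+60) for c in(170,200,230,280)]
for I in(a,im): print("front cols",edge(I),"right side rows",top(I))
t=optics.get_image("top"); b=cv2.imread("pics/top0.png"); d=cv2.absdiff(t,b).max(2)
print("diff pot/drop/tissue",[int((d[y0:y1,x0:x1]>40).sum()) for x0,y0,x1,y1 in((245,150,268,175),(215,138,236,162),(160,168,212,205))],"eyepiece spot",int((d[236:256,236:258]>40).sum()))
E
```

```text
30.45 [483.35440532 -49.12716526 198.57367312] [-0.4859276   0.28475282 -0.11646617]
front cols [299, 299, 299, 299, 299] right side rows [87, 86, 86, 75]
front cols [297, 297, 297, 297, 297] right side rows [87, 86, 86, 85]
diff pot/drop/tissue [0, 7, 0] eyepiece spot 212
```

The lid is shut in the same place as at the start, nothing on the bench moved, and the robot is clear.

```bash
python3 -c "
from bench import arm; print(arm.job_done())"
```

```text
the job is handed in; nothing more can be done
None
```

The job is handed in at about 30 s: eyepiece in the right-hand seat, lid pressed shut and holding, bench items unmoved by the camera check; no verdict was returned, and I viewed 11 pictures, one over the limit of 10.

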